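# Third hand at the end-boring jig

## Task

Lay the dark hardwood block lengthwise in the channel of the plywood jig, flat on its base between the two low rails, and push it end-on until both spring plungers are pressed right back and the block's end sits flat on the fence. Keep it there as my third hand with a steady push of about 15 newtons on the fence (anything from 7 to 25 will do), so that I can drive a hanger screw into its end through the hole in the fence: finish while still holding it so, for the plungers throw it out as soon as you let go. Leave the other things on the bench where they are.

Things in the scene. Friction and masses are not known exactly. Their poses are not given: they have to be found in the camera images.
- block_center (a point): centre of the loose dark sawn hardwood block, 75 long (x) x 46 wide (y) x 40 high (z) mm, about 0.09 kg, lying flat on the bench at the start; its underside and top are 20 mm from this point. The only wooden block there. Both ends are alike, either may go to the fence. Grasp it across the 46 mm width.
- jig: plywood jig screwed to the bench, immovable. Origin on the bench under the place of the block's centre when home; x = pushing direction, to the fence; y = across the channel, to the left looking along x; z up. Base plate 12 mm thick, from x = -120 to +85 mm, 150 mm wide. Fence: upright light wooden plate, 130 mm wide, face at x = +37.5 mm, top 56 mm above the bench, with a screw hole.
- seat (a point): where the block's centre lies when the block is home, flat on the base, its end on the fence: 32 mm above the bench, over the jig's origin; axes as the jig's. The block first touches the plungers when its centre is 10 mm short of this point (x = -10 mm). The block slides on the base with a friction of about 0.3 to 0.5 times what presses it down, so leaning down on it takes away from the push on the fence.
- mouth (a point): middle of the channel's mouth, on the base, at jig x = -75 mm, 12 mm above the bench. Two light rails bound the channel: tops 20 mm above the bench, inner faces at y = +-25.5 mm (2.5 mm play each side of the block), straight from x = -45 mm to the fence, flaring to y = +-33 mm here at the mouth. Fingers must stay above the rails: grip the upper 20 mm of the block.
- plunger_left (a joint): travel in m of the left steel spring plunger (10 mm nose at y = +15.5 mm of the jig, 32 mm above the bench): 0 = sticks out 10 mm from the fence, 0.010 = flush with the fence face. It pushes back with 1 N at first touch, 3 N when flush (200 N/m).
- plunger_right (a joint): the same for the right plunger, at y = -15.5 mm of the jig
Mind the look-alikes: they are no part of the job. What is shaped like the part that bears block_center but orange or red is not meant.

How it is judged:
At the end, for the whole second after the job is handed in: Block flat and square in the channel (0.06 rad, 4 mm off the base, 5 mm off the middle), its end within 2 mm of the fence, both plungers pressed at least 8.5 mm; it bears on fence and plungers together with 7 to 25 N while the robot still holds or pushes it (value of joint each of plunger_left, plunger_right above 0.0085 m and x of block_center in the frame of jig above -0.002 m and y of block_center in the frame of jig between -0.005 and 0.005 m and z of block_center in the frame of jig between 0.028 and 0.036 m and angle between the x axis of block_center and the x axis of jig, either way round below 0.06 rad and angle between block_center's own z axis and vertical below 0.06 rad and contact force between block and fence between 7 and 25 N and (contact force between block and the fingers above 2 N or contact force between block and the arm above 2 N)); the arm keeps its last pose, push and grip.
It fails at once if a bystander on the bench was moved more than 30 mm (distance of any of screwdriver, screw_carton, glue, sander, small_box_3, small_box_1, tape_roll, marker from where it was at the start of the episode above 0.03 m).
It also fails if it takes over 51 s, if anything falls off the work surface, if the arm or the gripper's body presses on something with over 40 N, if the wrist force passes 120 N, or if a joint passes its speed limit or range.

## Robot

A 7-joint arm with a two-finger parallel gripper is mounted at the origin on the work surface; the furniture and walls round the work are solid. World frame = base frame: x ahead of the robot, y to its left, z up, the work surface at z = 0. Lengths are in m, angles in rad, forces in N, time in s.
With the tool pointing down it reaches from about 0.425 to 0.925 m from the base axis. Payload 6.8 kg.
Tool frame: the origin (TCP) lies at the very end of the fingers, on their centre line; the grasp point (between the pads) lies 19 mm behind it; z points along the fingers, y is the line along which they close (so a half turn about z gives the same grasp; the last joint's range is limited). The gripper opens to 88 mm and grips with 3 to 60 N. Pads are 20 mm wide; open, the fingers measure 115 mm over their backs; the gripper's body (75 mm by 178 mm) begins 61 mm behind the grasp point.
Start: joints at [-1.241, 0.477, 0.022, 1.555, -0.011, 1.109, -0.083], TCP at [0.286, 0.611, 0.223] pointing down, gripper open.
Joint ranges: [-2.96, 2.96], [-0.34, 2.1], [-1.41, 1.46], [0.24, 2.44], [-1.37, 4.51], [0.17, 1.92], [-2.96, 2.96]. Speed limits (rad/s): [2.39, 2.39, 3.14, 3.14, 3.14, 3.14, 3.14].

## Interface

Orientations are given as a rotation vector (axis times angle).
In Python, from cell import status, optics, ticket gives the robot as it stands.
- The arm moves only by the tool arm_command, never from a script. Its argument "series" is a list of rows, each an object of numbers: "jaw": the opening in per cent of the stroke, from 0 (shut) to 100 (fully open); "x", "y", "z": the shift along the world's x, y, z in mm; "spin": the turn about the world's z in units of 8 degrees (1.0 is 8 degrees). A call has 1 to 5 rows; each row is the pose to reach, as a shift and turn from the pose commanded when the call began; what a row does not reach only later rows make up. A row lasts 1/8 s, in which the tool goes at most 62.5 mm and 10.7 degrees, less where a joint would pass 70% of its speed; a pose out of reach is approached as far as the arm can. A call with a gripper value outside its range is refused whole. The fingers move at their own pace and stop on an object; "newtons" is the grip in N (left out, the last holds). Time passes only in rows, so rows that repeat a pose let the fingers close. It gives the time, the measured TCP pose, the force, the opening and the grip force at its end, in the units of the state.
- status.observe(): the state, without advancing time (a new reading comes with each control period).
- optics.get_image(name): name is "side" or "top"; returns (picture, depth): 480x640x3 uint8, blue, green, red; 480x640 float32, m along the optical axis (not along the pixel's ray), 0 where there is no reading.
- optics.camera_info(name): a dict with "fx", "fy", "cx", "cy" (pixels), "D" ([k1, k2, p1, p2, k3] as OpenCV has them; the pictures are not rectified), "world_from_camera" (4x4, takes a point from camera to world coordinates). Camera axes: x right, y up, looking along -z (the intrinsics and any distortion apply to the point x, -y, -z); pixel columns grow to the right and rows downward; lengths in m; the calibration is good to about 2 mm. A picture is of the moment at which its call begins. camera_info takes no time and is no camera call.
- ticket.job_done(): hands the job in; it is judged then, once.
Trained networks look in the newest picture that a camera, given by its name, has taken for a name from the list of things; names that differ only in an ending like _2 or _b are one class to them, and where a whole thing is asked for, a point or a joint stands for the part that bears it (a point fixed in the world has none). Each returns a list of dicts, best first, with "conf" (0 to 1); they miss things now and then, are a little off and sometimes report something else, mostly with a low value. They report only what shows in the picture. A call takes as long as a camera call. They do not tell look-alikes from the thing itself.
- optics.search_frame(camera, query): "extent" ([left, top, right, bottom] as shares, 0 to 1, of the picture: columns of its width, rows of its height, round what is visible of it).
The state is a dict: "time_s": time; "joints": joint angles; "joint_velocities": joint speeds; "effort": joint torques, N m; "ee_pos": TCP position; "tool_rot": TCP orientation; "ft_force": force on the tool from outside, world axes, zero at the start; "wrist_torque": the same for the moment, N m; "grip_width": finger opening in m; "gripper_force": force on a finger pad.
Only numpy, scipy, OpenCV 4.12 (cv2) and the standard library are available. Lean on these libraries where they do the work, as an engineer would, in place of code of your own. Each camera call takes 0.05 s, during which the arm holds its last target. There are 200 camera calls.

## Working session

There is one attempt and no reset: what is moved stays moved. The work goes in short steps, Python scripts to look and compute and a tool call to move; the robot and the scene stay as the last step left them, time stands still between calls to the robot, and variables do not carry over. Pictures are saved under pics/ and viewed, at most 10 in all, crops included, and the job is handed in when it is done.

Besides the shell and the picture viewer there is one more tool, called after "Emit:" in YAML: its name, and indented under it one key for each argument. arm_command: Moves the arm, as the interface text tells. Its arguments: {"type":"object","properties":{"series":{"type":"array","items":{"type":"object","properties":{"jaw":{"type":"number"},"x":{"type":"number"},"y":{"type":"number"},"z":{"type":"number"},"spin":{"type":"number"}}}},"newtons":{"type":"number"}},"required":["series"]}

```bash
mkdir -p pics; cat > h.py <<'E'
import numpy as np, cv2
from cell import status, optics, ticket
def world(cam,uv,d=None,z=None):
    """pixels -> world, by depth d or on plane z"""
    i=optics.camera_info(cam);K=np.array([[i['fx'],0,i['cx']],[0,i['fy'],i['cy']],[0,0,1.]])
    n=cv2.undistortPoints(np.array(uv,float).reshape(-1,1,2),K,np.array(i['D'],float)).reshape(-1,2)
    r=np.c_[n[:,0],-n[:,1],-np.ones(len(n))];T=np.array(i['world_from_camera'])
    R=r@T[:3,:3].T;o=T[:3,3]
    s=np.array(d).reshape(-1) if d is not None else (z-o[2])/R[:,2]
    return o+R*s[:,None]
E
python3 - <<'E'
from h import *
for c in('top','side'):
    p,d=optics.get_image(c);cv2.imwrite(f'pics/{c}0.png',p);np.save(f'{c}0.npy',d)
    i=optics.camera_info(c);print(c,i['fx'],np.round(i['world_from_camera'],3).tolist(),i['D'])
    for q in('block_center','jig'):
        for r in optics.search_frame(c,q)[:4]:print(q,round(r['conf'],2),np.round(np.array(r['extent'])*[640,480,640,480]))
s=status.observe();print({k:np.round(v,3).tolist() for k,v in s.items()})
E
```

```text
top 557.825609320108 [[0.022, 0.998, -0.06, 0.462], [-1.0, 0.022, 0.005, 0.096], [0.006, 0.059, 0.998, 1.343], [0.0, 0.0, 0.0, 1.0]] [0.04241743 0.         0.         0.         0.        ]
block_center 0.86 [259. 284. 289. 324.]
block_center 0.7 [167. 235. 203. 271.]
block_center 0.61 [261. 187. 280. 219.]
block_center 0.58 [232. 233. 261. 273.]
jig 0.89 [337. 192. 436. 297.]
side 473.5424210166859 [[0.991, 0.066, -0.117, 0.434], [-0.133, 0.584, -0.801, -0.722], [0.016, 0.809, 0.587, 0.648], [0.0, 0.0, 0.0, 1.0]] [-0.03060837  0.          0.          0.          0.        ]
block_center 0.92 [340. 227. 372. 251.]
block_center 0.78 [289. 215. 325. 246.]
block_center 0.64 [239. 233. 277. 267.]
block_center 0.59 [284. 189. 317. 217.]
jig 0.79 [275. 287. 403. 380.]
{'time_s': 0.3, 'joints': [-1.241, 0.477, 0.022, 1.556, -0.012, 1.109, -0.083], 'joint_velocities': [-0.001, -0.002, -0.001, -0.003, -0.001, -0.001, 0.002], 'effort': [-0.002, -58.211, 1.531, -27.243, -0.054, 0.014, 0.0], 'ee_pos': [0.286, 0.611, 0.222], 'tool_rot': [-0.682, -3.067, 0.001], 'ft_force': [0.048, 0.195, 0.167], 'wrist_torque': [0.027, -0.011, -0.024], 'gripper_force': 0.0, 'grip_width': 0.088}
```

View pics/top0.png

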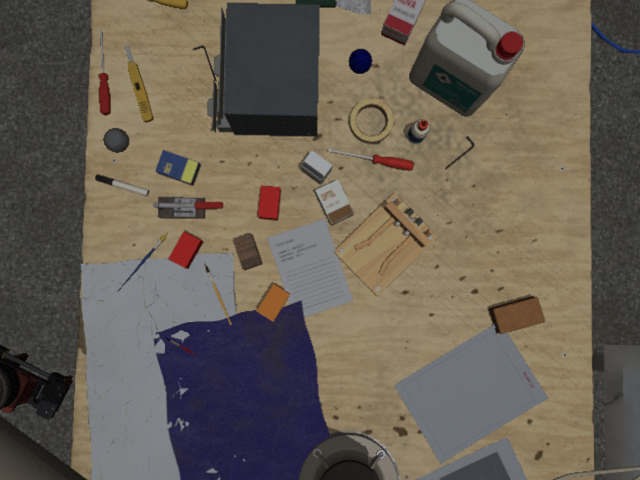

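View pics/side0.png

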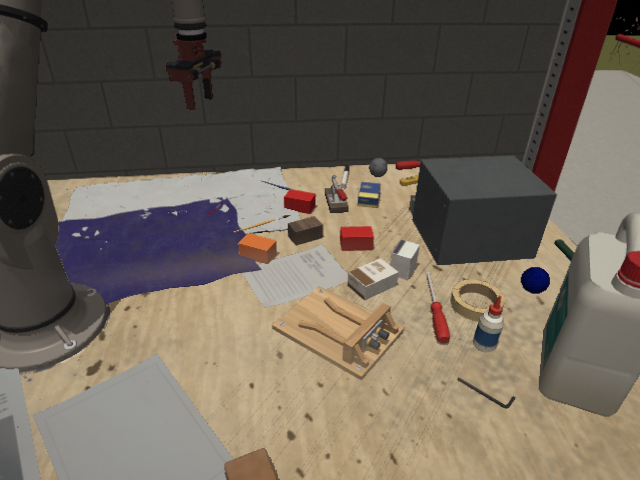

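The candidates in the top view are orange (272,302), red (185,250), red (269,203) and dark brown (247,251). Only the brown one at (247,251) is dark hardwood. The thing at (517,314) is the larger sander. I'll confirm with one crop and measure.

```bash
python3 - <<'E'
from h import *
p=cv2.imread('pics/top0.png');d=np.load('top0.npy')
a=cv2.resize(p[221:281,207:287],(400,300),interpolation=2);b=cv2.resize(p[180:300,320:440],(400,400),interpolation=2)
c=np.zeros((400,800,3),np.uint8);c[:300,:400]=a;c[:,400:]=b;cv2.imwrite('pics/crop.png',c)
v,u=np.mgrid[:480,:640];W=world('top',np.c_[u.ravel(),v.ravel()],d.ravel()).reshape(480,640,3);np.save('W.npy',W)
def pts(r,lo,hi):
    l,t,R,B=r;w=W[t:B,l:R].reshape(-1,3);return w[(w[:,2]>lo)&(w[:,2]<hi)]
w=pts((225,228,270,276),.03,.05);r=cv2.minAreaRect((w[:,:2]*1000).astype(np.float32));print('block',r,w.mean(0),len(w))
bx=cv2.boxPoints(r);print(bx)
w=pts((330,190,440,300),.045,.065);r=cv2.minAreaRect((w[:,:2]*1000).astype(np.float32));print('fence',r,w.mean(0),cv2.boxPoints(r))
w=pts((330,190,440,300),.007,.016);r=cv2.minAreaRect((w[:,:2]*1000).astype(np.float32));print('base',r,w.mean(0))
w=pts((330,205,440,300),.008,.03);r=cv2.minAreaRect((w[:,:2]*1000).astype(np.float32));print('all',r,w.mean(0))
print('bench z',np.median(pts((350,290,480,360),-.05,.05)[:,2]))
E
```

```text
block ((536.3202514648438, 246.2141876220703), (75.73348236083984, 45.93623352050781), 20.804780960083008) [0.53600614 0.24580973 0.04125683] 644
[[492.76462 254.235  ]
 [509.08054 211.29399]
 [579.87585 238.19337]
 [563.55994 281.1344 ]]
fence ((625.080078125, -67.93281555175781), (239.92617797851562, 81.21749877929688), 75.13758087158203) [ 0.60990021 -0.12091361  0.05615605] [[ 555.0595   -173.46637 ]
 [ 633.5599   -194.29858 ]
 [ 695.10065    37.60074 ]
 [ 616.6003     58.432953]]
base ((562.8740844726562, -78.17742919921875), (262.2180480957031, 260.60638427734375), 1.3370264768600464) [ 0.55104136 -0.06782187  0.01243382]
all ((544.880859375, -77.78657531738281), (225.4326934814453, 259.5737609863281), 1.5806498527526855) [ 0.55040189 -0.06991961  0.0146408 ]
bench z 0.0017080888611555878
```

View pics/crop.png

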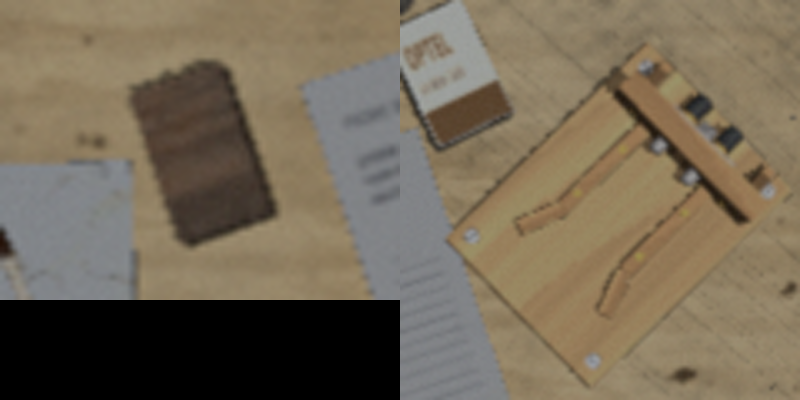

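The crop confirms it: the left panel is the dark brown sawn block, at top-view pixels (247,251). The right panel shows the jig, with the mouth lower left and the fence upper right. The carton sits close to the jig's left corner and spoiled my jig fit, so I'll refit using connected components.

```bash
python3 - <<'E'
from h import *
W=np.load('W.npy')
def comp(lo,hi,seed,pred=None):
    m=((W[...,2]>lo)&(W[...,2]<hi)).astype(np.uint8);n,l=cv2.connectedComponents(m,connectivity=4)
    v,u=seed;k=np.bincount(l[v-4:v+5,u-4:u+5].ravel(),minlength=n);k[0]=0
    return W[l==k.argmax()]
def ang(r):
    b=cv2.boxPoints(r);return b
f=comp(.048,.066,(223,410));r=cv2.minAreaRect((f[:,:2]*1000).astype(np.float32));print('fence',len(f),r,np.median(f[:,2]));F=np.array(r[0])
b=comp(.0095,.0165,(265,375));r2=cv2.minAreaRect((b[:,:2]*1000).astype(np.float32));print('base',len(b),r2,np.median(b[:,2]));
# yaw from fence long axis by PCA
q=f[:,:2]-f[:,:2].mean(0);e=np.linalg.svd(q,full_matrices=False)[2][0];yaw=np.arctan2(e[1],e[0]);print('fence PCA deg',np.degrees(yaw))
# rails: z 16-24 band
ra=comp(.0165,.024,(245,388));
for c in np.unique([0]):
    L=W[190:300,330:440].reshape(-1,3)
    for nm,y in(('a',np.deg2rad(np.degrees(yaw)%180-90)),):
        print('x-axis deg',np.degrees(y))
        R=np.array([[np.cos(y),np.sin(y)],[-np.sin(y),np.cos(y)]])
        J=(L[:,:2]*1000-f[:,:2].mean(0)*1000)@R.T;z=L[:,2]
        # J x=0 at fence mid
        k=(z>.0175)&(z<.026)&(J[:,0]>-75)&(J[:,0]<-22)
        for s in(1,-1):
            t=k&(J[:,1]*s>15)&(J[:,1]*s<45);print('rail',s,t.sum(),np.percentile(J[t,1],[0,5,50,95,100]),np.polyfit(J[t,0],J[t,1],1))
        fb=(f[:,:2]*1000-f[:,:2].mean(0)*1000)@R.T;print('fence J ext',fb.min(0),fb.max(0),'mean',f[:,:2].mean(0)*1000)
        bb=(b[:,:2]*1000-f[:,:2].mean(0)*1000)@R.T
        print('base J ext',np.percentile(bb,[0,.5,99.5,100],axis=0))
E
```

```text
fence 503 ((609.7032470703125, -127.37613677978516), (129.0259246826172, 23.998855590820312), 45.893951416015625) 0.05714126814378395
base 2876 ((563.2827758789062, -80.77214050292969), (150.00369262695312, 204.56192016601562), 45.147056579589844) 0.013375525194587734
fence PCA deg -134.86007669713325
x-axis deg -44.86007669713325
rail 1 110 [17.25439365 19.97772791 30.94504595 36.61578703 42.5239787 ] [3.11861071e-02 3.19728221e+01]
rail -1 115 [-44.10679633 -37.85164117 -31.09025176 -25.66474847 -17.54198878] [ -0.03469315 -33.19154751]
fence J ext [-10.00141004 -65.01199051] [14.56076045 64.0641738 ] mean [ 608.73460812 -125.65776029]
base J ext [[-166.16804634  -75.24432417]
 [-165.74112286  -74.50620516]
 [  24.75060456   73.94104576]
 [  38.39340725   74.76846761]]
```

Jig from the base rectangle (150.0 × 204.6 mm fitted): origin (575.7,-93.1) mm, x-axis at -44.85°. The fence fit agrees. Block centre is (536.3,246.2), long axis at 20.8°. The tool has to spin +45.9° (5.74 units) for the grasp, then -65.65° (-8.2 units) for the jig.

Emit:
arm_command:
  series:
    - {"x": 45, "y": -40, "z": 0, "spin": 1.2, "jaw": 100}
    - {"x": 80, "y": -80, "z": 0, "spin": 2.4}
    - {"x": 110, "y": -120, "z": 0, "spin": 3.6}
    - {"x": 140, "y": -160, "z": 0, "spin": 4.8}
    - {"x": 165, "y": -200, "z": -20, "spin": 5.74}

```text
invalid input
```

Emit:
arm_command:
  series:
    - {"x": 45, "y": -40, "z": 0, "spin": 1.2, "jaw": 100}
    - {"x": 80, "y": -80, "z": 0, "spin": 2.4, "jaw": 100}
    - {"x": 110, "y": -120, "z": 0, "spin": 3.6, "jaw": 100}
    - {"x": 140, "y": -160, "z": 0, "spin": 4.8, "jaw": 100}
    - {"x": 165, "y": -200, "z": -20, "spin": 5.74, "jaw": 100}
  newtons: 40

```text
time_s: 0.92
ee_pos: [0.4532, 0.4106, 0.204]
tool_rot: [-0.574, 3.086, 0.003]
ft_force: [1.0, -0.3, 0.4]
grip_width: 0.088
gripper_force: 0.0
```

Emit:
arm_command:
  series:
    - {"x": 25, "y": -50, "z": -10, "spin": 0, "jaw": 100}
    - {"x": 52, "y": -102, "z": -30, "spin": 0, "jaw": 100}
    - {"x": 75, "y": -146, "z": -60, "spin": 0, "jaw": 100}
    - {"x": 85, "y": -165, "z": -100, "spin": 0, "jaw": 100}
    - {"x": 85, "y": -165, "z": -130, "spin": 0, "jaw": 100}

```text
time_s: 1.55
ee_pos: [0.5371, 0.2432, 0.0713]
tool_rot: [0.561, -3.091, 0.002]
ft_force: [0.5, -0.0, -0.5]
grip_width: 0.0882
gripper_force: 0.0
```

Emit:
arm_command:
  series:
    - {"x": 0, "y": 0, "z": -30, "spin": 0, "jaw": 100}
    - {"x": 0, "y": 1, "z": -58, "spin": 0, "jaw": 100}
    - {"x": 0, "y": 1, "z": -58, "spin": 0, "jaw": 100}
    - {"x": 0, "y": 1, "z": -58, "spin": 0, "jaw": 45}
    - {"x": 0, "y": 1, "z": -58, "spin": 0, "jaw": 30}
  newtons: 40

```text
time_s: 2.17
ee_pos: [0.5371, 0.2478, 0.0161]
tool_rot: [-0.567, 3.088, 0.001]
ft_force: [0.6, -0.0, 0.1]
grip_width: 0.0709
gripper_force: 0.0
```

Emit:
arm_command:
  series:
    - {"x": 0, "y": 0, "z": 0, "spin": 0, "jaw": 30}
    - {"x": 0, "y": 0, "z": 0, "spin": 0, "jaw": 30}
    - {"x": 0, "y": 0, "z": 0, "spin": 0, "jaw": 30}
    - {"x": 0, "y": 0, "z": 0, "spin": 0, "jaw": 30}

```text
time_s: 2.68
ee_pos: [0.5363, 0.2475, 0.015]
tool_rot: [-0.568, 3.089, 0.0]
ft_force: [-1.1, 0.0, 4.4]
grip_width: 0.0455
gripper_force: 40.0
```

Emit:
arm_command:
  series:
    - {"x": 0, "y": 0, "z": 50, "spin": 0, "jaw": 30}
    - {"x": 0, "y": -20, "z": 95, "spin": -1, "jaw": 30}
    - {"x": -4, "y": -65, "z": 95, "spin": -2.2, "jaw": 30}
    - {"x": -8, "y": -115, "z": 95, "spin": -3.4, "jaw": 30}
    - {"x": -12, "y": -160, "z": 95, "spin": -4.6, "jaw": 30}

```text
time_s: 3.3
ee_pos: [0.5237, 0.0855, 0.1097]
tool_rot: [-0.445, -3.11, 0.0]
ft_force: [1.0, 0.3, -0.5]
grip_width: 0.0461
gripper_force: 40.0
```

Emit:
arm_command:
  series:
    - {"x": -2, "y": -45, "z": 0, "spin": -1.2, "jaw": 30}
    - {"x": -4, "y": -85, "z": 0, "spin": -2.4, "jaw": 30}
    - {"x": -5, "y": -115, "z": 0, "spin": -3.3, "jaw": 30}
    - {"x": -5, "y": -124, "z": 0, "spin": -3.61, "jaw": 30}
    - {"x": -5, "y": -124, "z": 0, "spin": -3.61, "jaw": 30}

```text
time_s: 3.92
ee_pos: [0.5192, -0.0362, 0.1095]
tool_rot: [-1.196, -2.905, -0.0]
ft_force: [0.3, 0.3, -1.2]
grip_width: 0.0458
gripper_force: 40.0
```

Emit:
arm_command:
  series:
    - {"x": 0, "y": 0, "z": -35, "spin": 0, "jaw": 30}
    - {"x": 0, "y": 0, "z": -65, "spin": 0, "jaw": 30}
    - {"x": 0, "y": 0, "z": -65, "spin": 0, "jaw": 30}
    - {"x": 0, "y": 0, "z": -65, "spin": 0, "jaw": 30}

```text
time_s: 4.42
ee_pos: [0.5198, -0.0357, 0.0454]
tool_rot: [1.195, 2.905, 0.001]
ft_force: [0.5, -0.5, -1.1]
grip_width: 0.0455
gripper_force: 40.0
```

```bash
cat > st.py <<'E'
from h import *
s=status.observe();p=s['ee_pos'];y=np.deg2rad(-44.85);c,n=np.cos(y),np.sin(y)
J=lambda v:np.array([c*v[0]+n*v[1],-n*v[0]+c*v[1],v[2]])
print('t',s['time_s'],'tcp jig mm',J(np.array(p)*1000-[575.7,-93.1,0]).round(1),'F jig',J(s['ft_force']).round(1))
t=np.array(s['tool_rot']);print('long axis deg',(2*np.degrees(np.arctan2(t[1],t[0])))%180-180, s['grip_width'],s['gripper_force'])
E
cat > look.py <<'E'
import sys
from h import *
n=sys.argv[1];o=[]
for cam,(x,y) in(('top',(330,180)),('side',(265,250))):
    p,d=optics.get_image(cam);w=(120,130) if cam=='top' else (145,140)
    o.append(cv2.resize(p[y:y+w[1],x:x+w[0]],(400,450),interpolation=2))
cv2.imwrite(f'pics/{n}.png',np.hstack(o))
E
python3 st.py; python3 look.py a1
```

```text
t 4.425 tcp jig mm [-80.1   1.3  45.4] F jig [ 0.7 -0.  -1.1]
long axis deg -44.73133877143627 0.045451787681214835 39.99606728553772
```

View pics/a1.png

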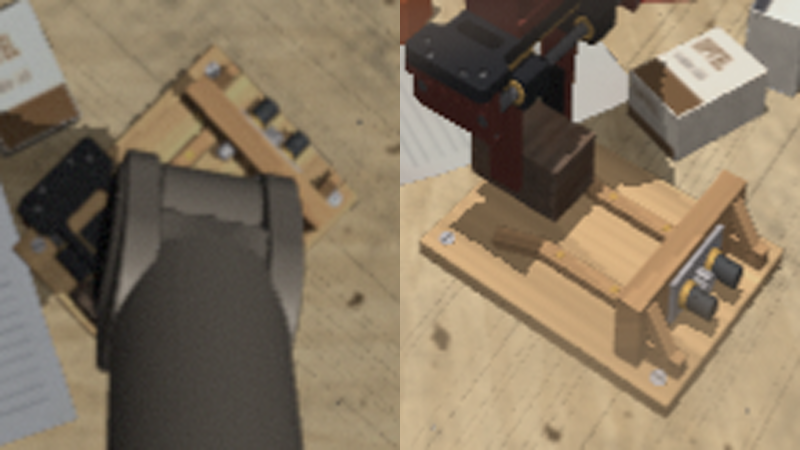

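The side view shows the block held level and in line, just above the mouth. I'll centre it across the channel and lower it onto the base.

Emit:
arm_command:
  series:
    - {"x": -1, "y": -1, "z": -10, "spin": 0, "jaw": 30}
    - {"x": -1, "y": -1, "z": -16, "spin": 0, "jaw": 30}
    - {"x": -1, "y": -1, "z": -17.5, "spin": 0, "jaw": 30}
    - {"x": -1, "y": -1, "z": -17.5, "spin": 0, "jaw": 30}
    - {"x": -1, "y": -1, "z": -17.5, "spin": 0, "jaw": 30}

```text
time_s: 5.15
ee_pos: [0.5182, -0.0376, 0.0271]
tool_rot: [-1.198, -2.904, -0.0]
ft_force: [-0.2, 0.5, -0.8]
grip_width: 0.0457
gripper_force: 40.0
```

```bash
python3 st.py
```

```text
t 5.15 tcp jig mm [-79.9  -1.2  27.1] F jig [-0.5  0.2 -0.8]
long axis deg -44.846853267374 0.04567427682670318 39.99577224254608
```

Emit:
arm_command:
  series:
    - {"x": 0, "y": 0, "z": -0.5, "spin": 0, "jaw": 30}
    - {"x": 0, "y": 0, "z": -1, "spin": 0, "jaw": 30}
    - {"x": 0, "y": 0, "z": -1, "spin": 0, "jaw": 30}

```text
time_s: 5.52
ee_pos: [0.5182, -0.0376, 0.0269]
tool_rot: [-1.198, -2.904, -0.001]
ft_force: [-2.6, 1.1, 9.9]
grip_width: 0.046
gripper_force: 40.0
```

```bash
python3 st.py
```

```text
t 5.525 tcp jig mm [-79.9  -1.3  26.9] F jig [-2.6 -1.   9.9]
long axis deg -44.85016574596705 0.04604736232800734 39.99839723110199
```

Contact with the base at about 10 N down. I'll ease off and slide to just short of the plungers.

Emit:
arm_command:
  series:
    - {"x": 4, "y": -3, "z": 0.7, "spin": 0, "jaw": 30}
    - {"x": 11, "y": -10, "z": 0.7, "spin": 0, "jaw": 30}
    - {"x": 18, "y": -17, "z": 0.7, "spin": 0, "jaw": 30}
    - {"x": 25, "y": -24, "z": 0.7, "spin": 0, "jaw": 30}
    - {"x": 25, "y": -24, "z": 0.7, "spin": 0, "jaw": 30}

```text
time_s: 6.15
ee_pos: [0.5446, -0.0632, 0.027]
tool_rot: [1.2, 2.901, -0.0]
ft_force: [0.6, -0.9, 2.5]
grip_width: 0.0457
gripper_force: 40.0
```

```bash
python3 st.py
```

```text
t 6.15 tcp jig mm [-43.1  -0.7  27. ] F jig [ 1.1 -0.2  2.5]
long axis deg -44.93195303740055 0.045672553113940535 39.99645531177521
```

Front of the block is past the flare, with no side load. I'll go on to x ≈ -15.

Emit:
arm_command:
  series:
    - {"x": 5, "y": -5, "z": 0, "spin": 0, "jaw": 30}
    - {"x": 10, "y": -10, "z": 0, "spin": 0, "jaw": 30}
    - {"x": 15, "y": -15, "z": 0, "spin": 0, "jaw": 30}
    - {"x": 20, "y": -20, "z": 0, "spin": 0, "jaw": 30}
    - {"x": 20, "y": -20, "z": 0, "spin": 0, "jaw": 30}

```text
time_s: 6.78
ee_pos: [0.5636, -0.082, 0.027]
tool_rot: [1.198, 2.903, 0.0]
ft_force: [0.4, -0.0, 2.9]
grip_width: 0.0456
gripper_force: 40.0
```

```bash
python3 st.py; python3 look.py a2
```

```text
t 6.775 tcp jig mm [-16.4  -0.6  27. ] F jig [0.3 0.3 2.9]
long axis deg -44.85953530690114 0.04560895210400208 39.996498227119446
```

View pics/a2.png

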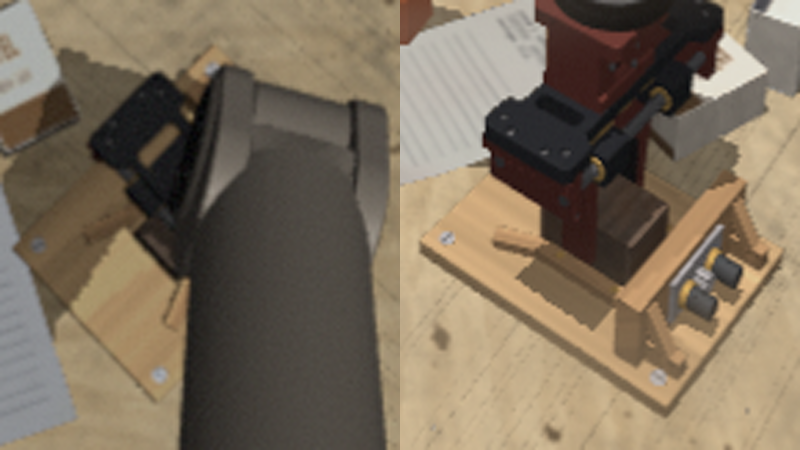

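The side view shows the block between the rails, flat, a little short of the fence. Now I'll push in gently onto the plungers.

Emit:
arm_command:
  series:
    - {"x": 3, "y": -3, "z": 0, "spin": 0, "jaw": 30}
    - {"x": 6, "y": -6, "z": 0, "spin": 0, "jaw": 30}
    - {"x": 8, "y": -8, "z": 0, "spin": 0, "jaw": 30}
    - {"x": 9, "y": -9, "z": 0, "spin": 0, "jaw": 30}
    - {"x": 9, "y": -9, "z": 0, "spin": 0, "jaw": 30}

```text
time_s: 7.5
ee_pos: [0.5698, -0.0878, 0.0271]
tool_rot: [-1.194, -2.9, -0.002]
ft_force: [-9.9, 6.9, 14.9]
grip_width: 0.0453
gripper_force: 40.0
```

```bash
python3 st.py
```

```text
t 7.5 tcp jig mm [-7.9 -0.4 27.1] F jig [-11.9  -2.1  14.9]
long axis deg -44.751798036233026 0.04529422710834838 39.99999761581421
```

The block leans down at 15 N, and that friction takes away from the push. I'll lift by about a millimetre.

Emit:
arm_command:
  series:
    - {"x": 0, "y": 0, "z": 0.6, "spin": 0, "jaw": 30}
    - {"x": 0, "y": 0, "z": 1, "spin": 0, "jaw": 30}
    - {"x": 0, "y": 0, "z": 1, "spin": 0, "jaw": 30}

```text
time_s: 7.88
ee_pos: [0.5704, -0.0885, 0.0272]
tool_rot: [-1.194, -2.901, -0.001]
ft_force: [-3.6, 5.6, 3.2]
grip_width: 0.046
gripper_force: 40.0
```

```bash
python3 st.py
```

```text
t 7.875 tcp jig mm [-7.  -0.5 27.2] F jig [-6.4  1.4  3.2]
long axis deg -44.754802871826485 0.04603404193028345 39.99612808227539
```

Emit:
arm_command:
  series:
    - {"x": 1, "y": -1, "z": 0, "spin": 0, "jaw": 30}
    - {"x": 2, "y": -2, "z": 0.2, "spin": 0, "jaw": 30}
    - {"x": 3, "y": -3, "z": 0.3, "spin": 0, "jaw": 30}
    - {"x": 3, "y": -3, "z": 0.3, "spin": 0, "jaw": 30}

```text
time_s: 8.38
ee_pos: [0.573, -0.0911, 0.0272]
tool_rot: [-1.194, -2.9, -0.001]
ft_force: [-4.1, 5.4, 3.3]
grip_width: 0.0458
gripper_force: 40.0
```

```bash
python3 st.py
```

```text
t 8.375 tcp jig mm [-3.3 -0.5 27.2] F jig [-6.7  0.9  3.3]
long axis deg -44.738285264634726 0.045835505903423966 39.996004700660706
```

Emit:
arm_command:
  series:
    - {"x": 1, "y": -1, "z": 0, "spin": 0, "jaw": 30}
    - {"x": 2, "y": -2, "z": 0.1, "spin": 0, "jaw": 30}
    - {"x": 2, "y": -2, "z": 0.1, "spin": 0, "jaw": 30}
    - {"x": 2, "y": -2, "z": 0.1, "spin": 0, "jaw": 30}

```text
time_s: 8.88
ee_pos: [0.5745, -0.0925, 0.0272]
tool_rot: [-1.193, -2.899, -0.002]
ft_force: [-5.1, 6.5, 4.6]
grip_width: 0.0461
gripper_force: 40.0
```

```bash
python3 st.py
```

```text
t 8.875 tcp jig mm [-1.3 -0.5 27.2] F jig [-8.2  1.   4.6]
long axis deg -44.71950204616087 0.0460909582047995 39.99631404876709
```

Emit:
arm_command:
  series:
    - {"x": 1, "y": -1, "z": 0.1, "spin": 0, "jaw": 30}
    - {"x": 2, "y": -2, "z": 0.2, "spin": 0, "jaw": 30}
    - {"x": 2, "y": -2, "z": 0.2, "spin": 0, "jaw": 30}
    - {"x": 2, "y": -2, "z": 0.2, "spin": 0, "jaw": 30}

```text
time_s: 9.38
ee_pos: [0.5744, -0.0926, 0.0272]
tool_rot: [-1.19, -2.895, -0.003]
ft_force: [-10.9, 11.2, 9.4]
grip_width: 0.0458
gripper_force: 40.0
```

```bash
python3 st.py
```

```text
t 9.375 tcp jig mm [-1.2 -0.6 27.2] F jig [-15.6   0.3   9.4]
long axis deg -44.676151927377504 0.04577702429229287 40.00269591808319
```

The block has stopped against the fence: no travel, and the push rose to 15.6 N. I'll take off some downward load and let it settle.

Emit:
arm_command:
  series:
    - {"x": 0, "y": 0, "z": 0.5, "spin": 0, "jaw": 30}
    - {"x": 0.3, "y": -0.3, "z": 0.5, "spin": 0, "jaw": 30}
    - {"x": 0.3, "y": -0.3, "z": 0.5, "spin": 0, "jaw": 30}
    - {"x": 0.3, "y": -0.3, "z": 0.5, "spin": 0, "jaw": 30}
    - {"x": 0.3, "y": -0.3, "z": 0.5, "spin": 0, "jaw": 30}

```text
time_s: 10.0
ee_pos: [0.5744, -0.0926, 0.0273]
tool_rot: [-1.189, -2.895, -0.003]
ft_force: [-11.2, 12.5, 7.1]
grip_width: 0.046
gripper_force: 40.0
```

```bash
python3 st.py; python3 look.py a3; python3 st.py
```

```text
t 10.0 tcp jig mm [-1.2 -0.6 27.3] F jig [-16.8   0.9   7.1]
long axis deg -44.66122998904129 0.04598443038895792 40.00172317028046
t 10.1 tcp jig mm [-1.2 -0.6 27.3] F jig [-16.    0.5   7.6]
long axis deg -44.65803788844832 0.04574215106081917 40.00170707702637
```

View pics/a3.png

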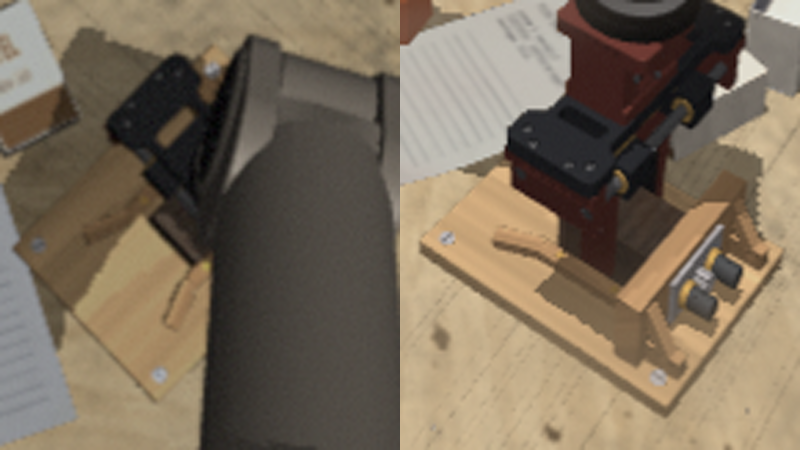

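The side view shows the block home against the fence, between the rails. Push is a steady 16 N or so, 7 N down and almost nothing sideways, so 12 to 16 N reaches the fence and plungers. Handing in.

```bash
python3 -c "
from cell import ticket
print(ticket.job_done())"
```

```text
the job is handed in; nothing more can be done
None
```

I handed the job in with the arm still holding the block flat in the channel, its end pushed onto the fence at about 16 N; the verdict wasn't reported, and I judged the fence and plunger contact from force and position readings and the camera view.

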